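# Turn the mixing drum to its locking loop and lock it with the hasp

### The job

Spin the mixing drum (its black pegs are there to be pushed) until the orange locking loop on its rim, which starts off the top and often behind the blue guard, stands straight up at the top and stays there. Then swing the steel hasp strap forward and down over the loop until it lies flat, and push the red-headed pin on it fully in, so that it runs through the loop. Leave the glassware and bottles round the drum standing where they are.

Things in the scene. Friction and masses are not known exactly. Their poses are not given: they have to be found in the camera images.
- drum_stand: Fixed stand of the mixing drum; grey base plate 200 x 260 mm (x by y), 12 mm thick. Origin: centre of its underside, on the worktop. z up; -x is the front, which looks roughly to the robot; y runs across the drum face. Offsets below are in this frame. A grey post stands behind the drum (x +38 to +60 mm, y +-35 mm, 208 mm high).
- guard_top (a point): Middle of the upper edge of the blue guard's front plate, 122 mm above the worktop. The guard is a trough, open at the top, round the lower half of the drum: front plate 6 mm thick at x = -90 mm, side plates at y = +-122 mm, all 122 mm high.
- axle (a point): Centre of the drum, on its level axle along the stand's x, 130 mm above the worktop. The drum is an aluminium disc of 160 mm diameter, 40 mm thick (x = -20 to +20 mm from here). It turns many turns both ways and stays where it is left (about 0.12 N m of friction, 2 N at a peg).
- peg (a point): Middle of one of six black rubber pegs, the one on the same radius as the orange loop. The pegs, 14 mm in diameter, stick out of the drum's front face towards -x, from x = -20 to -75 mm, on a circle of 60 mm radius about the axle, every 60 degrees. This point lies at x = -47 mm.
- drum (a joint): Turn of the drum (rad). 0, or any whole number of turns (6.283), is the orange loop at the top. Positive moves the top of the drum to the stand's -y: the loop stands at y = -sin(q), z = +cos(q) times its radius from the axle.
- loop (a point): Crown (outermost point, 112 mm from the axle) of the orange locking loop, a staple of 8 mm wire that stands 32 mm out from the rim, 36 mm long along the axle and 8 mm thick along the rim; its opening looks along the rim (along the stand's y when at the top).
- hasp_hinge (a point): Hinge of the hasp strap: an axis along the stand's y at x = +45, y = 0, z = 214.5 mm, fixed to the stand.
- hasp (a joint): Angle of the hasp strap (rad), 0 to 1.95. 0: closed, level over the rim from the hinge towards -x; pi/2: straight up; more: leaning back to +x. Stays where it is left (0.1 N m of friction). Strap 44 mm wide, 5 mm thick, 102 mm long from the hinge; a slot for the loop, 24 mm wide, 24 to 64 mm from the hinge; then a plain tongue, 64 to 102 mm, to push on.
- hasp_tip (a point): Middle of the free end of the strap, 100 mm from the hinge.
- hasp_pin (a joint): Travel of the captive locking pin (m): 0 out, 0.032 fully in. It slides on the strap towards the stand's -y with 1.2 N of friction and stays where it is left. Its axis is 45 mm from the hinge, 12.5 mm above the strap's mid-plane (with the strap closed: x = 0, z = 227 mm in the stand's frame).
- pin_head (a point): Centre of the outer (+y) face of the pin's red head, a disc of 28 mm diameter and 8 mm thickness; pushed to -y. With the hasp closed and the pin out it lies at y = +74 mm in the stand's frame, fully in at +42 mm.
- cylinder: Loose glass measuring cylinder with a blue hexagonal foot, 68 x 59 x 246 mm, standing on one side of the drum. Origin: centre of its underside. To be left alone.
- bottle: Loose brown glass bottle with a black cap, 60 mm diameter, 150 mm high, standing on the other side. Origin: centre of its underside. To be left alone.
- flask: Loose stoppered conical flask, 62 mm diameter, 118 mm high, in front of the drum. Origin: centre of its underside. To be left alone.
- beaker: Loose glass beaker, 72 x 78 x 93 mm, in front of the drum. Origin: centre of its underside. To be left alone.

How it is judged:
On the way, in this order (a step that is already met when the one before it is completed fails the run):
1. the orange loop is at the top of the drum, within 6 mm sideways, and the drum stands still, before the hasp is swung down (y of loop in the frame of drum_stand between -0.006 and 0.006 m and z of loop in the frame of drum_stand above 0.2 m and velocity of joint drum between -0.1 and 0.1 rad/s and value of joint hasp above 0.6 rad), for 0.3 s.
2. the hasp strap lies flat over the loop (within 0.12 rad), the loop still at the top (value of joint hasp below 0.12 rad and y of loop in the frame of drum_stand between -0.006 and 0.006 m and z of loop in the frame of drum_stand above 0.2 m), for 0.1 s.
3. the pin is pushed in by at least 26 of its 32 mm (all of step 2 and value of joint hasp_pin above 0.026 m), for 0.1 s.
At the end, for the whole second after the job is handed in: The loop's crown is within 6 mm of the stand's middle plane at the top and the drum is at rest; the hasp is within 0.12 rad of flat; the pin is in by 26 mm or more of 32; the four bystanders have not moved more than 30 mm or tipped (all of step 3 and velocity of joint drum between -0.1 and 0.1 rad/s); the robot touches nothing.
It fails at once if the cylinder is shifted more than 30 mm or tipped (distance of cylinder from where it was at the start of the episode above 0.03 m or angle between cylinder's own z axis and vertical above 0.3 rad).
It fails at once if the bottle is shifted more than 30 mm or tipped (distance of bottle from where it was at the start of the episode above 0.03 m or angle between bottle's own z axis and vertical above 0.3 rad).
It fails at once if the flask is shifted more than 30 mm or tipped (distance of flask from where it was at the start of the episode above 0.03 m or angle between flask's own z axis and vertical above 0.3 rad).
It fails at once if the beaker is shifted more than 30 mm or tipped (distance of beaker from where it was at the start of the episode above 0.03 m or angle between beaker's own z axis and vertical above 0.3 rad).
It also fails if it takes over 56 s, if anything falls off the work surface, if the arm or the gripper's body presses on something with over 40 N, if the wrist force passes 120 N, or if a joint passes its speed limit or range.

### The arm

A 6-joint arm with a two-finger parallel gripper is mounted at the origin on a cart in front of the work surface, level with it; the furniture and walls round the work are solid. World frame = base frame: x ahead of the robot, y to its left, z up, the work surface at z = 0. Lengths are in m, angles in rad, forces in N, time in s.
With the tool pointing down it reaches from about 0.35 to 0.975 m from the base axis. Payload 4.9 kg.
Tool frame: the origin (TCP) lies at the very end of the fingers, on their centre line; the grasp point (between the pads) lies 19 mm behind it; z points along the fingers, y is the line along which they close (so a half turn about z gives the same grasp; the last joint's range is limited). The gripper opens to 85 mm and grips with 20 to 120 N. Pads are 22 mm wide; open, the fingers measure 114 mm over their backs; the gripper's body (76 mm by 85 mm) begins 54 mm behind the grasp point. The pads swing forward as they close: fully open they stand 13 mm farther back than shut.
Start: joints at [0.982, 0.053, 1.613, -0, 1.476, -0.119], TCP at [0.283, 0.557, 0.231] pointing down, gripper open.
Joint ranges: [-3.01, 3.01], [-1.01, 2.22], [0.06, 2.58], [-1.02, 4.17], [0.09, 2.62], [-3.14, 3.14]. Speed limits (rad/s): [2.57, 2.57, 3.14, 3.14, 3.14, 3.14].

### API

Orientations are given as a unit quaternion [w, x, y, z].
In Python, from plant import manip, vision, order gives the robot as it stands.
- The arm moves only by the tool play_rows, never from a script. Its argument "steps" is a list that holds one entry, the list of rows, each a list of 6 numbers: the shift along the tool's x, y, z in mm, then the turn, a rotation vector about the tool's x, y, z in degrees. A call has 1 to 12 rows; each row is the pose to reach, as a shift and turn from the pose commanded when the call began, along the tool's axes at that moment; what a row does not reach only later rows make up. A row lasts 1/12 s, in which the tool goes at most 41.7 mm and 7.16 degrees, less where a joint would pass 70% of its speed; a pose out of reach is approached as far as the arm can. A call with a gripper value outside its range is refused whole. "claw" is the gripper's target within -1 to 1 (fully open at 1, half-way at 0, shut at -1), set as the call begins (left out, the last holds). The fingers move at their own pace and stop on an object; the grip force is fixed at half the most. Time passes only in rows, so rows that repeat a pose let the fingers close. It gives the time, the measured TCP pose, the force, the opening and the grip force at its end, in the units of the state.
- manip.state(): the state, without advancing time (a new reading comes with each control period).
- vision.grab_frame(name): name is "scene" or "side" or "wrist"; returns (picture, depth): 400x640x3 uint8, blue, green, red; 400x640 float32, m along the optical axis (not along the pixel's ray), 0 where there is no reading.
- vision.camera_info(name): a dict with "K" (3x3 intrinsics, pixels), "eye" and "orientation" of the camera in the world; the wrist camera has in their place "T_tool_cam" (4x4, takes a point from camera to tool coordinates, whose origin is the TCP and whose axes are the flange's). Camera axes: x right, y down, z forward; pixel columns grow to the right and rows downward; lengths in m; the calibration is good to about 2 mm. A picture is of the moment at which its call begins: read the wrist's pose just before it. camera_info takes no time and is no camera call.
- order.job_done(): hands the job in; it is judged then, once.
The state is a dict: "time": time; "joint_pos": joint angles; "joint_vel": joint speeds; "joint_efforts": joint torques, N m; "tool_pos": TCP position; "tool_rot": TCP orientation; "contact_force": force on the tool from outside, world axes, zero at the start; "ft_torque": the same for the moment, N m; "gripper_width": opening from 0.0 (shut) to 1.0 (fully open); "grasp_force": force on a finger pad.
Only numpy, scipy, OpenCV 4.12 (cv2) and the standard library are available. Lean on these libraries where they do the work, as an engineer would, in place of code of your own. Each camera call takes 0.05 s, during which the arm holds its last target. There are 200 camera calls.

## Working session

There is one attempt and no reset: what is moved stays moved. The work goes in short steps, Python scripts to look and compute and a tool call to move; the robot and the scene stay as the last step left them, time stands still between calls to the robot, and variables do not carry over. Pictures are saved under pics/ and viewed, at most 10 in all, crops included, and the job is handed in when it is done.

Besides the shell and the picture viewer there is one more tool, called in YAML: its name, and indented under it one key for each argument. play_rows: Moves the arm, as the interface text tells. Its arguments: {"type":"object","properties":{"steps":{"type":"array"},"claw":{"type":"number"}},"required":["steps"]}

```bash
mkdir -p pics; python3 - <<'E'
from plant import manip, vision, order
import cv2,numpy as np
s=manip.state();print({k:np.round(v,3) for k,v in s.items()})
for n in ["scene","side"]:
    p,d=vision.grab_frame(n);cv2.imwrite(f"pics/{n}0.png",p);np.savez(f"pics/{n}0.npz",p=p,d=d)
for n in ["scene","side","wrist"]:print(n,vision.camera_info(n))
E
```

```text
{'time': np.float64(0.0), 'joint_pos': array([ 0.982,  0.053,  1.614, -0.   ,  1.476, -0.119]), 'joint_vel': array([ 0.002,  0.   ,  0.001, -0.001,  0.001,  0.001]), 'joint_efforts': array([-0.0000e+00, -3.9368e+01, -3.7018e+01, -0.0000e+00,  7.0000e-03,
        0.0000e+00]), 'tool_pos': array([0.283, 0.557, 0.23 ]), 'tool_rot': array([-0.   ,  0.233,  0.973, -0.001]), 'contact_force': array([ 0.813, -0.168, -0.002]), 'ft_torque': array([ 0.025, -0.003, -0.012]), 'grasp_force': np.float64(0.0), 'gripper_width': np.float64(1.002)}
scene {'K': array([[454.92733807,   0.        , 324.63269217],
       [  0.        , 454.92733807, 198.59424426],
       [  0.        ,   0.        ,   1.        ]]), 'eye': array([-0.05600802, -0.54080609,  0.83430801]), 'orientation': array([-0.38138702,  0.83622524, -0.36215893,  0.15528103])}
side {'K': array([[425.47635736,   0.        , 328.50636723],
       [  0.        , 425.47635736, 200.03202876],
       [  0.        ,   0.        ,   1.        ]]), 'eye': array([0.81402848, 0.52070016, 1.03819772]), 'orientation': array([-0.08014475,  0.23405773,  0.92544297, -0.28696534])}
wrist {'K': array([[294.47231809,   0.        , 321.196006  ],
       [  0.        , 294.47231809, 202.53155818],
       [  0.        ,   0.        ,   1.        ]]), 'T_tool_cam': array([[-6.03394289e-04, -9.64367011e-01, -2.64567390e-01,
         6.77679667e-02],
       [ 9.99999717e-01, -7.00538537e-04,  2.72830813e-04,
        -1.03311977e-03],
       [-4.48448689e-04, -2.64567151e-01,  9.64367161e-01,
        -1.43603209e-01],
       [ 0.00000000e+00,  0.00000000e+00,  0.00000000e+00,
         1.00000000e+00]])}
```

View pics/scene0.png

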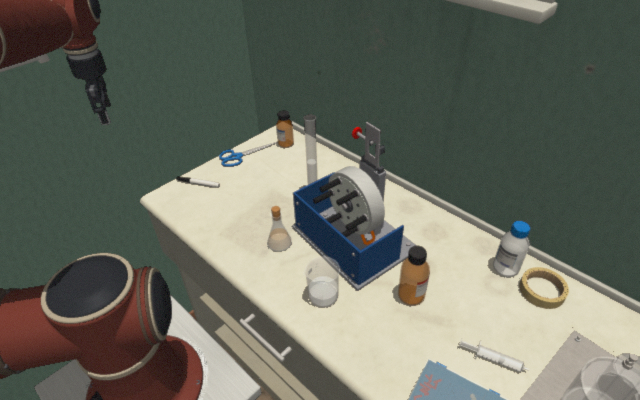

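View pics/side0.png

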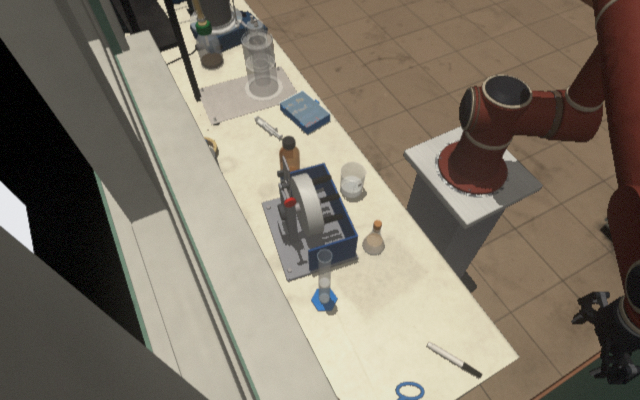

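The scene shows the drum with its guard in the middle, the orange loop low at right (~369,238), the hasp strap up (~373,145) and the red pin head (~357,132). The flask is at (278,230), beaker (322,285), cylinder (311,150) and bottle (414,275). The side view shows the same layout from behind.

```bash
cat > h.py <<'E'
import numpy as np,cv2
from scipy.spatial.transform import Rotation as R
from plant import vision
def cam(n):
    c=vision.camera_info(n);q=c['orientation'];return c['K'],R.from_quat([q[1],q[2],q[3],q[0]]).as_matrix(),c['eye']
def cloud(n,d):
    K,Rm,e=cam(n);v,u=np.mgrid[:400,:640]
    P=np.stack([(u-K[0,2])/K[0,0]*d,(v-K[1,2])/K[1,1]*d,d],-1)
    W=P@Rm.T+e;W[d<=0]=np.nan;return W
def proj(n,P):
    K,Rm,e=cam(n);c=(np.asarray(P)-e)@Rm;return c[...,:2]/c[...,2:]*K[0,0]+K[:2,2]
E
python3 - <<'E'
from h import *
import glob
ims=[]
for n,c in [("scene",(180,320,90,320) ),("side",None)]:
    f=np.load(f"pics/{n}0.npz");p,d=f['p'],f['d'];W=cloud(n,d);h=cv2.cvtColor(p,cv2.COLOR_BGR2HSV)
    m=(abs(h[...,0].astype(int)-112)<12)&(h[...,1]>120)&np.isfinite(W[...,0])&(W[...,2]>.03)&(W[...,2]<.14)
    B=W[m];ctr=np.median(B,0);B=B[np.linalg.norm(B-ctr,axis=1)<.25]
    print(n,len(B),ctr,'zmax',np.percentile(B[:,2],99))
    np.save(f'pics/{n}_blue.npy',B)
    print(cv2.minAreaRect((B[:,:2]*1000).astype(np.float32)))
    # red & orange
    mr=((h[...,0]<5)|(h[...,0]>175))&(h[...,1]>180)&(W[...,2]>.1)&(W[...,0]>.4)
    print('red',mr.sum(),np.nanmedian(W[mr],0), np.argwhere(mr).mean(0))
    mo=(h[...,0]>5)&(h[...,0]<18)&(h[...,1]>180)&(W[...,2]>.02)
    k,l,st,ce=cv2.connectedComponentsWithStats(mo.astype(np.uint8))
    for i in range(1,k):
        if st[i,4]>5:print('or',st[i],np.nanmedian(W[l==i],0).round(3))
p=cv2.imread('pics/scene0.png')[100:310,260:440];a=cv2.resize(p,None,fx=2.8,fy=2.8,interpolation=2)
q=cv2.imread('pics/side0.png')[130:320,250:400];b=cv2.resize(q,(290,367))
o=np.zeros((588,800,3),np.uint8);o[:588,:504]=a;o[:367,504:794]=b;cv2.imwrite('pics/crop0.png',o)
E
```

```text
scene 3491 [ 0.47862231 -0.08863387  0.08591119] zmax 0.12222912334976113
((528.7450561523438, -31.963302612304688), (253.06591796875, 128.50926208496094), 81.37123107910156)
red 62 [0.62048694 0.01884674 0.26536535] [131.70967742 355.82258065]
or [284 120   7   5  16] [0.734 0.384 0.088]
or [361 231  14  14  62] [ 0.544 -0.091  0.048]
side 33 [0.50691239 0.0827996  0.12301358] zmax 0.12743785230515198
((511.5187072753906, 34.548095703125), (340.635498046875, 106.79259490966797), 54.338706970214844)
red 14 [0.62716339 0.02031666 0.27448899] [199.5 289. ]
```

View pics/crop0.png

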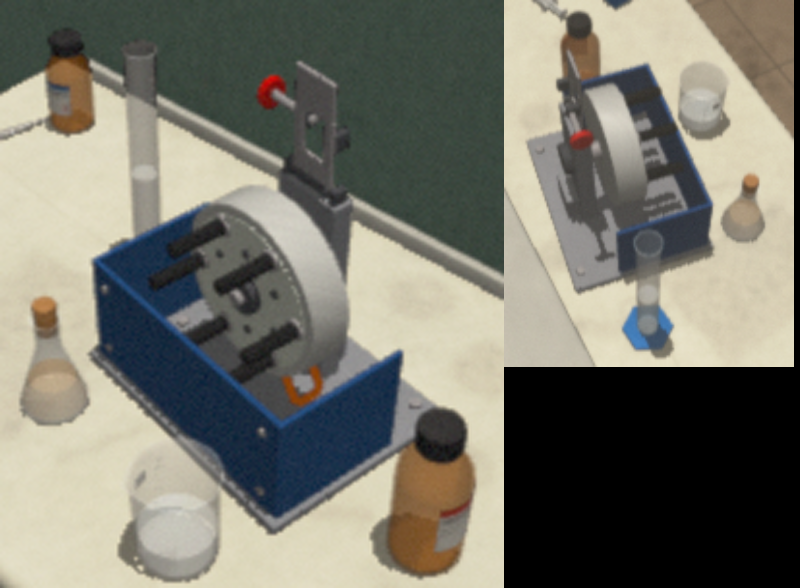

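The crop shows the strap upright with the red pin to its left, and the loop at the lower right of the drum (scene pixel ~368,238). The pegs stand free above the guard. Next I fit the stand pose.

```bash
cat > fit.py <<'E'
from h import *
from scipy.optimize import least_squares
B=np.load('pics/scene_blue.npy')
n=np.array([np.cos(np.radians(81.4-90)),np.sin(np.radians(81.4-90))])
yaw=np.radians(81.37-90)
c0=np.array([.555,-.035])
def loc(p,W):
    c,s=np.cos(p[2]),np.sin(p[2]);d=W[...,:2]-p[:2];return np.stack([d@[c,s],d@[-s,c],W[...,2]],-1)
def f(p):
    L=loc(p,B);r=np.min(np.abs(np.stack([L[:,0]+.093,L[:,0]+.087,L[:,1]+.125,L[:,1]+.119,L[:,1]-.125,L[:,1]-.119])),0);return r
# init from rect
best=None
for dx in np.arange(-.03,.031,.01):
  for dy in np.arange(-.03,.031,.01):
    s=least_squares(f,[c0[0]+dx,c0[1]+dy,yaw],loss='soft_l1',f_scale=.003)
    if best is None or s.cost<best.cost:best=s
p=best.x;print(p,best.cost,np.percentile(f(p),[50,80,95]))
L=loc(p,B);print('extent',np.percentile(L,[1,50,99],axis=0).round(3))
np.save('stand.npy',p)
f0=np.load('pics/scene0.npz');W=cloud('scene',f0['d']);h=cv2.cvtColor(f0['p'],cv2.COLOR_BGR2HSV);Ls=loc(p,W)
def med(m):return np.nanmedian(Ls[m],0).round(4),m.sum()
H=h[...,0];S=h[...,1];V=h[...,2]
print('loop',med((H>5)&(H<18)&(S>150)&(abs(Ls[...,0])<.06)&(abs(Ls[...,1])<.12)))
print('red',med(((H<5)|(H>175))&(S>180)&(Ls[...,2]>.2)))
# drum front face and rim checks, strap
m=(Ls[...,2]>.22)&(abs(Ls[...,1])<.05)&(abs(Ls[...,0])<.15)&np.isfinite(Ls[...,0])
print('strap',np.nanpercentile(Ls[m],[2,50,98],axis=0).round(3),m.sum())
Q=Ls[m];print('strap line x vs z',np.polyfit(Q[:,2],Q[:,0],1))
m=(Ls[...,2]>.1)&(abs(Ls[...,1])<.085)&(Ls[...,0]>-.078)&(Ls[...,0]<-.03)&(V<60)
m&=(np.abs(Ls[...,2]-.13)<.09)
Q=Ls[m];a=np.degrees(np.arctan2(-Q[:,1],Q[:,2]-.13));print('pegs n',len(Q),'r',np.hypot(Q[:,1],Q[:,2]-.13).mean())
print(np.histogram(a,np.arange(-180,181,10)))
# bystanders
for nme,(u,v) in dict(flask=(280,240),beaker=(322,290),bottle=(414,285),cyl=(311,165),cyltop=(311,120),cap=(417,255)).items():
    print(nme,np.nanmedian(Ls[v-2:v+3,u-2:u+3].reshape(-1,3),0).round(3))
E
python3 fit.py
```

```text
[ 0.55980955 -0.03552145 -0.15354022] 0.0019335228225981441 [0.0006395  0.00123986 0.00206073]
extent [[-0.095 -0.127  0.031]
 [-0.091 -0.056  0.083]
 [ 0.028  0.121  0.122]]
loop (array([-0.0052, -0.0567,  0.0483]), np.int64(68))
red (array([0.0495, 0.0632, 0.2677]), np.int64(78))
strap [[ 0.039 -0.027  0.221]
 [ 0.042 -0.005  0.267]
 [ 0.058  0.036  0.315]] 568
strap line x vs z [-0.04589142  0.05567538]
pegs n 464 r 0.059897518347740396
(array([  0,   0,   0,   0,   0,   0,   0,   0,  46,  59,   0,   0,   0,
         0,  28,  87,   0,   0,   0,   0,  68,  46,   0,   1,   1,   2,
       111,   9,   2,   1,   0,   0,   1,   0,   1,   1]), array([-180, -170, -160, -150, -140, -130, -120, -110, -100,  -90,  -80,
        -70,  -60,  -50,  -40,  -30,  -20,  -10,    0,   10,   20,   30,
         40,   50,   60,   70,   80,   90,  100,  110,  120,  130,  140,
        150,  160,  170,  180]))
flask [-0.162  0.084  0.031]
beaker [-0.188 -0.118  0.063]
bottle [-0.037 -0.234  0.075]
cyl [0.017 0.197 0.105]
cyltop [0.028 0.197 0.236]
cap [-0.025 -0.219  0.149]
```

```bash
cat > rows.py <<'E'
import sys,json
from h import *
from plant import manip
p=np.load('stand.npy')
c,s=np.cos(p[2]),np.sin(p[2]);RS=np.array([[c,-s,0],[s,c,0],[0,0,1]])
def w(P):return RS@np.asarray(P,float)+[p[0],p[1],0]
def cur():
    st=manip.state();q=st['tool_rot'];return st,R.from_quat([q[1],q[2],q[3],q[0]]).as_matrix(),st['tool_pos']
if __name__=='__main__':
    st,Rt,t=cur()
    print('t',round(st['time'],2),'stand mm',((RS.T@(t-[p[0],p[1],0]))*1000).round(1),'w',round(st['gripper_width'],3),'F stand',(RS.T@st['contact_force']).round(1))
    sg=1 if (RS.T@Rt)[1,1]>0 else -1
    Rg=RS@np.diag([-sg*-1.,sg,-1]) if 0 else RS@np.diag([sg,sg,1])@np.diag([-1,1,-1])
    print('turn',np.degrees(R.from_matrix(Rt.T@Rg).as_rotvec()).round(2))
    print('tool axes in stand\n',(RS.T@Rt).round(3))
    for P in json.loads(sys.argv[1]):print(P,(Rt.T@(w(np.array(P)/1000)-t)*1000).round(1))
E
python3 rows.py "[[-150,300,330],[-60,-28,330],[-60,-28,170]]"
```

```text
t 0.1 stand mm [-364.5  543.   230.2] w 0.999 F stand [-0.2  0.1  0.5]
turn [ -0.1   -0.03 -18.12]
tool axes in stand
 [[-0.95   0.311 -0.001]
 [ 0.311  0.95  -0.002]
 [ 0.    -0.002 -1.   ]]
[-150, 300, 330] [-279.4 -164.4  -99.6]
[-60, -28, 330] [-467.  -448.1  -99.1]
[-60, -28, 170] [-467.  -447.8   60.9]
```

play_rows:
  steps:
    - [[0,0,-40,0,0,-6],[-20,-12,-80,0,0,-12],[-60,-35,-100,0,0,-18.1],[-95,-55,-100,0,0,-18.1],[-129,-76,-100,0,0,-18.1],[-163,-97,-100,0,0,-18.1],[-195,-118,-100,0,0,-18.1],[-225,-140,-100,0,0,-18.1],[-252,-165,-100,0,0,-18.1],[-277,-190,-100,0,0,-18.1],[-300,-215,-100,0,0,-18.1],[-322,-242,-100,0,0,-18.1]]
  claw: -0.3

```text
time: 1.1
tool_pos: [0.4606, 0.194, 0.3307]
tool_rot: [-0.0, 0.077, 0.997, -0.0]
contact_force: [0.3, -0.8, -0.3]
gripper_width: 0.349
grasp_force: 0.0
```

```bash
python3 rows.py "[[-60,-28,330],[-60,-26,170]]"
```

```text
t 1.1 stand mm [-133.1  211.7  330.7] w 0.349 F stand [ 0.4 -0.8 -0.3]
turn [-0.02 -0.04 -0.02]
tool axes in stand
 [[-1.     0.    -0.001]
 [ 0.     1.    -0.   ]
 [ 0.001 -0.    -1.   ]]
[-60, -28, 330] [ -73.2 -239.6    0.7]
[-60, -26, 170] [ -73.3 -237.6  160.7]
```

play_rows:
  steps:
    - [[-15,-40,0,0,0,0],[-30,-80,0,0,0,0],[-45,-120,0,0,0,0],[-60,-160,0,0,0,0],[-71,-200,10,0,0,0],[-71,-235,30,0,0,0],[-71,-238,65,0,0,0],[-71,-238,100,0,0,0],[-71,-238,120,0,0,0],[-71,-238,120,0,0,0]]

```text
time: 1.93
tool_pos: [0.4904, -0.0499, 0.2045]
tool_rot: [-0.006, 0.077, 0.997, 0.001]
contact_force: [0.6, -0.5, -0.7]
gripper_width: 0.352
grasp_force: 0.0
```

```bash
python3 rows.py "[[-62,-26,172]]"; cat > pic.py <<'E'
import sys
from h import *
n,o=sys.argv[1:3];p,d=vision.grab_frame(n)
np.savez(f'pics/{o}.npz',p=p,d=d)
if len(sys.argv)>3:
    a,b,c,e=map(int,sys.argv[3].split(','));p=p[b:e,a:c];p=cv2.resize(p,None,fx=3,fy=3,interpolation=2)
cv2.imwrite(f'pics/{o}.png',p)
E
python3 pic.py wrist w1
```

```text
t 1.93 stand mm [-66.3 -24.8 204.5] w 0.352 F stand [ 0.7 -0.4 -0.7]
turn [ 0.07 -0.66 -0.08]
tool axes in stand
 [[-1.     0.001 -0.012]
 [ 0.001  1.     0.001]
 [ 0.012  0.001 -1.   ]]
[-62, -26, 172] [-4.7 -1.2 32.5]
```

View pics/w1.png

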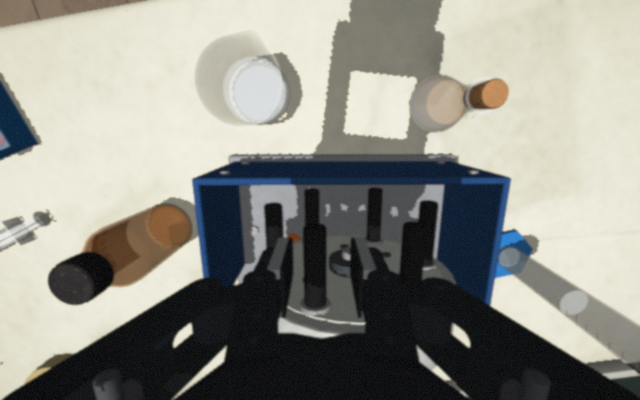

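The wrist view shows the chosen peg (~315,265) centred between the fingers, clear of its neighbours, so I'll descend around it.

play_rows:
  steps:
    - [[0,0,20,0,0,0],[0,0,37,0,0,0],[0,0,37,0,0,0],[0,5,35,0,0,0],[0,11.5,32.5,0,0,0],[0,24,31,0,0,0],[0,36,31.5,0,0,0],[0,48.5,35,0,0,0],[0,59.5,41,0,0,0],[0,69,49,0,0,0],[0,69,49,0,0,0],[0,69,49,0,0,0]]
  claw: -0.5

```text
time: 2.98
tool_pos: [0.5041, 0.019, 0.1612]
tool_rot: [-0.001, 0.076, 0.997, 0.001]
contact_force: [-0.1, 0.5, -0.2]
gripper_width: 0.249
grasp_force: 0.0
```

```bash
python3 rows.py "[[-62,-14,200]]"; python3 pic.py scene s2 260,100,440,300
```

```text
t 2.98 stand mm [-63.4  45.4 161.2] w 0.249 F stand [-0.2  0.4 -0.2]
turn [ 0.05 -0.13  0.06]
tool axes in stand
 [[-1.    -0.001 -0.002]
 [-0.001  1.     0.001]
 [ 0.002  0.001 -1.   ]]
[-62, -14, 200] [ -1.3 -59.3 -38.9]
```

View pics/s2.png

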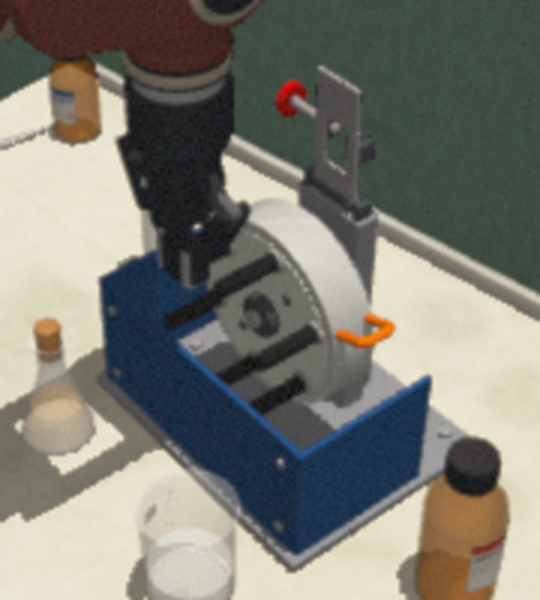

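The loop is now near the -y horizontal (crop ~370,330). I'll measure its angle from the picture's depth.

```bash
cat > loop.py <<'E'
import sys
from h import *
p=np.load('stand.npy');f=np.load(f'pics/{sys.argv[1]}.npz');W=cloud('scene',f['d']);H,S,V=[x for x in cv2.split(cv2.cvtColor(f['p'],cv2.COLOR_BGR2HSV))]
c,s=np.cos(p[2]),np.sin(p[2]);d=W[...,:2]-p[:2];L=np.stack([d@[c,s],d@[-s,c],W[...,2]-.13],-1)
r=np.hypot(L[...,1],L[...,2]);m=(H>5)&(H<20)&(S>150)&(abs(L[...,0])<.04)&(r>.085)&(r<.13)
Q=L[m];print(len(Q),np.median(Q,0).round(4),'angle',np.degrees(np.arctan2(-np.median(Q[:,1]),np.median(Q[:,2]))),'r',np.median(r[m]), Q[:,1].min(),Q[:,1].max())
m=(Q[:,0]<.016)&(Q[:,0]>-.016)&(np.hypot(Q[:,1],Q[:,2])>.105)
if m.any():print('crown',np.median(Q[m],0).round(4),m.sum(),np.degrees(np.arctan2(-np.median(Q[m,1]),np.median(Q[m,2]))))
E
python3 loop.py s2
```

```text
81 [-0.006  -0.0984  0.0376] angle 69.09978445534202 r 0.10553954835079837 -0.10656180350254812 -0.07990426890388544
crown [-0.005  -0.1031  0.0391] 40 69.21808383361929
```

play_rows:
  steps:
    - [[0,0,-35,0,0,0],[0,0,-55,0,0,0],[0,-5,-58,0,0,0],[0,-35,-58,0,0,0],[0,-55,-58,0,0,0],[0,-55,-58,0,0,0],[0,-55,-58,0,0,0],[0,-55,-40,0,0,0],[0,-55,-20,0,0,0],[0,-55,-17,0,0,0],[0,-55,-17,0,0,0]]
  claw: -0.25

```text
time: 3.95
tool_pos: [0.495, -0.0356, 0.1771]
tool_rot: [-0.002, 0.077, 0.997, 0.001]
contact_force: [-0.2, 0.3, 0.7]
gripper_width: 0.37
grasp_force: 0.0
```

```bash
python3 rows.py "[]"
```

```text
t 3.95 stand mm [-64.1 -10.  177.1] w 0.37 F stand [-0.3  0.3  0.7]
turn [ 0.04 -0.26  0.01]
tool axes in stand
 [[-1.    -0.    -0.005]
 [-0.     1.     0.001]
 [ 0.005  0.001 -1.   ]]
```

play_rows:
  steps:
    - [[0,0,0,0,0,0],[0,0,0,0,0,0],[0,12,-1,0,0,0],[0,24.5,0,0,0,0],[0,36.5,4,0,0,0],[0,47.5,10,0,0,0],[0,55,17,0,0,0],[0,55,17,0,0,0],[0,55,-5,0,0,0],[0,55,-37,0,0,0],[0,30,-40,0,0,0],[0,10,-40,0,0,0]]
  claw: -0.5

```text
time: 4.95
tool_pos: [0.499, -0.0266, 0.2218]
tool_rot: [0.002, 0.076, 0.997, 0.0]
contact_force: [-0.2, 0.2, 0.4]
gripper_width: 0.247
grasp_force: 0.0
```

```bash
python3 rows.py "[]";python3 pic.py scene s3 260,100,440,300;python3 loop.py s3
```

```text
t 4.95 stand mm [-61.4  -0.5 221.8] w 0.247 F stand [-0.2  0.2  0.4]
turn [0.03 0.24 0.11]
tool axes in stand
 [[-1.    -0.002  0.004]
 [-0.002  1.     0.   ]
 [-0.004  0.    -1.   ]]
76 [ 0.0009 -0.0219  0.1035] angle 11.96515382906141 r 0.10615919390255826 -0.02517329669694959 -0.01709184106212746
crown [-0.0004 -0.0228  0.1072] 40 12.027685816201116
```

View pics/s3.png

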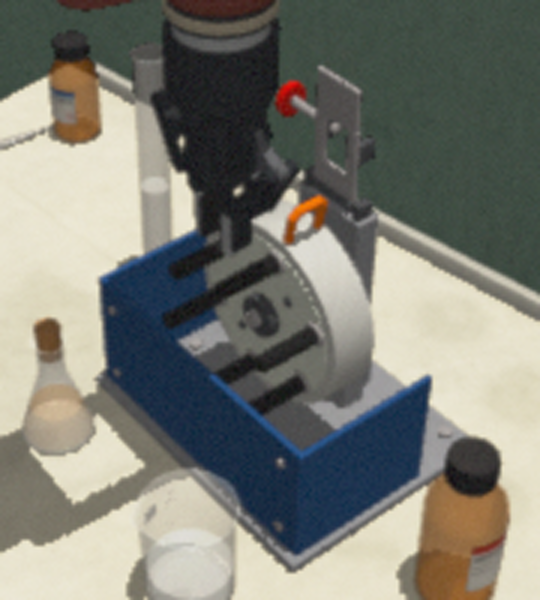

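The loop is almost at the top, at about 12° (crop ~305,220). Next I straddle its peg, narrow the fingers and move it to centre.

play_rows:
  steps:
    - [[0,-10,0,0,0,0],[0,-10,0,0,0,0],[0,-10,0,0,0,0],[0,-10,20,0,0,0],[0,-10,38,0,0,0],[0,-10,40,0,0,0],[0,-10,40,0,0,0]]
  claw: -0.2

```text
time: 5.58
tool_pos: [0.4952, -0.0356, 0.1774]
tool_rot: [-0.002, 0.076, 0.997, 0.0]
contact_force: [0.0, 0.4, 1.3]
gripper_width: 0.405
grasp_force: 0.0
```

play_rows:
  steps:
    - [[0,0,0,0,0,0],[0,0,0,0,0,0],[0,0,0,0,0,0],[0,4,0,0,0,0],[0,8,0,0,0,0],[0,12,-1,0,0,0],[0,12,-1,0,0,0],[0,12,-1,0,0,0],[0,12,-1,0,0,0]]
  claw: -0.64

```text
time: 6.33
tool_pos: [0.4979, -0.0241, 0.18]
tool_rot: [-0.0, 0.077, 0.997, 0.0]
contact_force: [0.0, -0.3, -0.0]
gripper_width: 0.179
grasp_force: 0.0
```

```bash
python3 rows.py "[]";python3 pic.py scene s4 ;python3 loop.py s4
```

```text
t 6.33 stand mm [-62.9   1.8 180. ] w 0.179 F stand [ 0.1 -0.3 -0. ]
turn [ 0.05 -0.05  0.  ]
tool axes in stand
 [[-1.    -0.    -0.001]
 [-0.     1.     0.001]
 [ 0.001  0.001 -1.   ]]
64 [0.006  0.0026 0.106 ] angle -1.4110035320928602 r 0.10600948266796839 -0.0009600165885719084 0.006866688311735546
crown [-0.0015  0.0031  0.1086] 36 -1.6219336968447704
```

play_rows:
  steps:
    - [[0,-1.3,0,0,0,0],[0,-2.6,0,0,0,0],[0,-2.6,0,0,0,0],[0,-2.6,0,0,0,0],[0,-2.2,0,0,0,0],[0,-2.2,0,0,0,0]]

```text
time: 6.88
tool_pos: [0.4978, -0.027, 0.1802]
tool_rot: [0.0, 0.077, 0.997, -0.0]
contact_force: [-0.2, 0.5, 0.7]
gripper_width: 0.181
grasp_force: 0.2
```

```bash
python3 rows.py "[]";python3 pic.py scene s5 ;python3 loop.py s5; python3 pic.py side s5b; python3 - <<'E'
from h import *
from rows import w
# project the expected crown and neighbours into side view, find orange there
f=np.load('pics/s5b.npz');h=cv2.cvtColor(f['p'],cv2.COLOR_BGR2HSV);m=(h[...,0]>5)&(h[...,0]<20)&(h[...,1]>150)
u=proj('side',np.array([w([0,y,.238]) for y in(-.02,0,.02)]));print(u)
v,c=np.argwhere(m).T;k=np.hypot(v-u[1,1],c-u[1,0])<30;print(k.sum(),c[k].mean() if k.any() else 0,v[k].mean() if k.any() else 0)
# midplane of post etc: red head / strap edges at known z in scene
f=np.load('pics/s5.npz');W=cloud('scene',f['d']);p=np.load('stand.npy');cc,s=np.cos(p[2]),np.sin(p[2]);d=W[...,:2]-p[:2];L=np.stack([d@[cc,s],d@[-s,cc],W[...,2]],-1)
m=(L[...,2]>.285)&(L[...,2]<.313)&(abs(L[...,0]-.045)<.02)&(abs(L[...,1])<.03)
print('strap y',np.percentile(L[m][:,1],[1,50,99]).round(4),'x',np.percentile(L[m][:,0],[5,50,95]).round(4),m.sum())
E
```

```text
t 6.88 stand mm [-62.6  -1.1 180.2] w 0.181 F stand [-0.3  0.5  0.7]
turn [-0.03  0.01 -0.02]
tool axes in stand
 [[-1.     0.     0.   ]
 [ 0.     1.    -0.001]
 [-0.    -0.001 -1.   ]]
64 [ 0.0044 -0.001   0.1059] angle 0.5259368780289242 r 0.10588164261972663 -0.003767289744094103 0.0028821608316503314
crown [-0.001  -0.0008  0.1087] 36 0.4216420734478638
[[302.75447599 173.796137  ]
 [305.35689811 180.09576636]
 [308.01493816 186.53002891]]
48 305.9791666666667 180.83333333333334
strap y [-0.0221 -0.0028  0.022 ] x [0.0389 0.0404 0.0431] 166
```

play_rows:
  steps:
    - [[0,0,0,0,0,0],[0,0,0,0,0,0],[0,0,0,0,0,0],[0,0,-20,0,0,0],[0,0,-60,0,0,0],[0,0,-100,0,0,0],[0,0,-135,0,0,0],[0,0,-165,0,0,0],[0,0,-175,0,0,0],[0,0,-175,0,0,0]]
  claw: -0.4

```text
time: 7.82
tool_pos: [0.4991, -0.0272, 0.3594]
tool_rot: [0.004, 0.077, 0.997, -0.001]
contact_force: [-0.4, -0.9, 0.6]
gripper_width: 0.297
grasp_force: 0.0
```

```bash
python3 rows.py "[[80,-3,355],[80,-3,295]]";python3 pic.py scene s6 ;python3 loop.py s6; python3 - <<'E'
from h import *
f=np.load('pics/side0.npz');W=cloud('side',f['d']);g=np.load('pics/scene0.npz');W2=cloud('scene',g['d'])
for w in(W,W2):
    m=(w[...,2]>.2)&(w[...,2]<.8)&(abs(w[...,1])<.25)&(w[...,0]>.55);print(np.nanpercentile(w[m],[1,10,50],axis=0).round(3) if m.any() else 0)
    m&=w[...,0]>.66;print(m.sum(),np.nanmin(w[m][:,0]) if m.any() else 0)
E
```

```text
t 7.82 stand mm [-61.3  -1.  359.4] w 0.297 F stand [-0.2 -1.   0.6]
turn [-0.03  0.4  -0.02]
tool axes in stand
 [[-1.     0.     0.007]
 [ 0.     1.    -0.   ]
 [-0.007 -0.    -1.   ]]
[80, -3, 355] [-141.3   -1.9    5.4]
[80, -3, 295] [-140.8   -1.9   65.3]
81 [-0.0029 -0.0013  0.1046] angle 0.7050507922183517 r 0.10457702525660673 -0.004615813257605993 0.002545241546973808
crown [-0.0032 -0.0004  0.1091] 36 0.18871852674192904
[[ 0.573 -0.219  0.209]
 [ 0.771 -0.15   0.561]
 [ 0.831  0.146  0.563]]
25589 0.7607840873897364
[[ 0.593 -0.247  0.203]
 [ 0.816 -0.219  0.232]
 [ 0.82  -0.061  0.372]]
24444 0.7565305671176159
```

The loop sits on the middle plane. Now I go over and behind the strap with the fingers shut.

play_rows:
  steps:
    - [[-25,0,0,0,0,0],[-60,0,0,0,0,0],[-95,0,0,0,0,0],[-125,0,0,0,0,0],[-143,0,0,0,0,0],[-143,0,0,0,0,0],[-143,0,25,0,0,0],[-143,0,50,0,0,0],[-143,0,60,0,0,0],[-143,0,60,0,0,0],[-143,0,60,0,0,0]]
  claw: -1

```text
time: 8.78
tool_pos: [0.638, -0.0485, 0.2938]
tool_rot: [-0.002, 0.077, 0.997, 0.0]
contact_force: [0.4, -0.1, 0.5]
gripper_width: -0.0
grasp_force: 0.0
```

```bash
python3 rows.py "[[56,0,302],[35,0,302],[13,0,294],[-8,0,280],[-23,0,262],[-33,0,240],[-36,0,217],[-36,0,214]]";python3 pic.py scene s7 260,100,440,300
```

```text
t 8.78 stand mm [ 79.3  -0.9 293.8] w -0.0 F stand [ 0.4 -0.1  0.5]
turn [ 0.   -0.18 -0.02]
tool axes in stand
 [[-1.     0.    -0.003]
 [ 0.     1.     0.   ]
 [ 0.003  0.    -1.   ]]
[56, 0, 302] [23.3  0.9 -8.2]
[35, 0, 302] [44.3  0.9 -8.1]
[13, 0, 294] [66.3  0.9 -0. ]
[-8, 0, 280] [87.2  0.9 14. ]
[-23, 0, 262] [102.2   0.9  32.1]
[-33, 0, 240] [112.1   0.9  54.1]
[-36, 0, 217] [115.    0.9  77.1]
[-36, 0, 214] [115.    0.9  80.1]
```

View pics/s7.png

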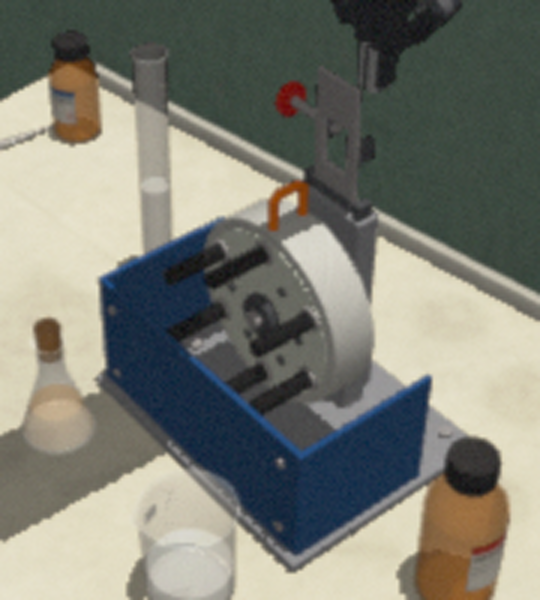

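The loop stands at the top (crop 290,205) and the shut fingers are behind the strap's tip (crop 375,70). I now swing the strap forward.

play_rows:
  steps:
    - [[12,1,0,0,0,0],[23,1,-4,0,0,0],[34,1,-6,0,0,0],[45,1,-6,0,0,0],[56,1,-3,0,0,0],[66,1,1,0,0,0],[77,1,7,0,0,0],[87,1,15,0,0,0],[95,1,24,0,0,0],[102,1,33,0,0,0],[108,1,43,0,0,0],[112,1,54,0,0,0]]

```text
time: 9.83
tool_pos: [0.5293, -0.0307, 0.2439]
tool_rot: [0.003, 0.077, 0.997, -0.0]
contact_force: [-0.5, 0.4, 1.6]
gripper_width: 0.0
grasp_force: 0.4
```

play_rows:
  steps:
    - [[2,0,8,0,0,0],[3,0,16,0,0,0],[4,0,22,0,0,0],[4,0,24,0,0,0],[4,0,25,0,0,0],[4,0,25,0,0,0]]

```text
time: 10.33
tool_pos: [0.5248, -0.03, 0.217]
tool_rot: [-0.0, 0.077, 0.997, -0.0]
contact_force: [-1.8, 0.5, 3.2]
gripper_width: -0.003
grasp_force: 1.5
```

```bash
python3 rows.py "[]";python3 pic.py scene s8 260,100,440,300
```

```text
t 10.33 stand mm [-3.54e+01  1.00e-01  2.17e+02] w -0.003 F stand [-1.8  0.3  3.2]
turn [-0.   -0.01 -0.02]
tool axes in stand
 [[-1.  0. -0.]
 [ 0.  1. -0.]
 [ 0. -0. -1.]]
```

View pics/s8.png

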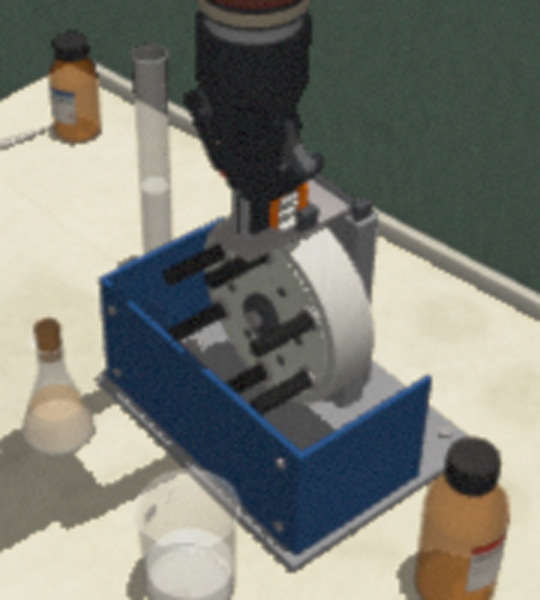

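The strap is down with the loop through its slot (crop 290,205). I press slightly, then retreat and go to the +y side of the pin head.

play_rows:
  steps:
    - [[0,0,2,0,0,0],[0,0,2,0,0,0],[0,0,-20,0,0,0],[0,0,-55,0,0,0],[0,5,-75,0,0,0],[-12,35,-75,0,0,0],[-24,70,-75,0,0,0],[-36,100,-75,0,0,0],[-36,108,-75,0,0,0],[-36,108,-75,0,0,0],[-36,108,-75,0,0,0]]

```text
time: 11.3
tool_pos: [0.5767, 0.0711, 0.2908]
tool_rot: [-0.0, 0.076, 0.997, -0.0]
contact_force: [-0.1, 0.2, 0.2]
gripper_width: -0.002
grasp_force: 0.0
```

```bash
python3 rows.py "[[0,105,220]]";python3 pic.py scene s9 260,100,440,300; python3 loop.py s9; python3 - <<'E'
from h import *
p=np.load('stand.npy');f=np.load('pics/s9.npz');W=cloud('scene',f['d']);H,S,V=cv2.split(cv2.cvtColor(f['p'],cv2.COLOR_BGR2HSV))
c,s=np.cos(p[2]),np.sin(p[2]);d=W[...,:2]-p[:2];L=np.stack([d@[c,s],d@[-s,c],W[...,2]],-1)
m=((H<4)|(H>175))&(S>150)&(L[...,2]>.18)&(L[...,2]<.28)&(abs(L[...,0])<.1)&(abs(L[...,1])<.15);print('red',m.sum(),np.percentile(L[m],[2,50,98],axis=0).round(4))
E
```

```text
t 11.3 stand mm [  0.3 108.  290.8] w -0.002 F stand [-0.1  0.2  0.2]
turn [-0.04 -0.04  0.03]
tool axes in stand
 [[-1.    -0.    -0.001]
 [-0.     1.    -0.001]
 [ 0.001 -0.001 -1.   ]]
[0, 105, 220] [ 0.3 -2.9 70.8]
80 [-0.0076 -0.0012  0.1052] angle 0.6543339884846121 r 0.10523681895080003 -0.004284918928606426 0.005142640886226367
crown [-0.0016 -0.0007  0.1091] 39 0.3631578873533871
red 50 [[-0.012   0.0599  0.2182]
 [-0.0046  0.0627  0.2323]
 [ 0.0104  0.0657  0.2388]]
```

View pics/s9.png

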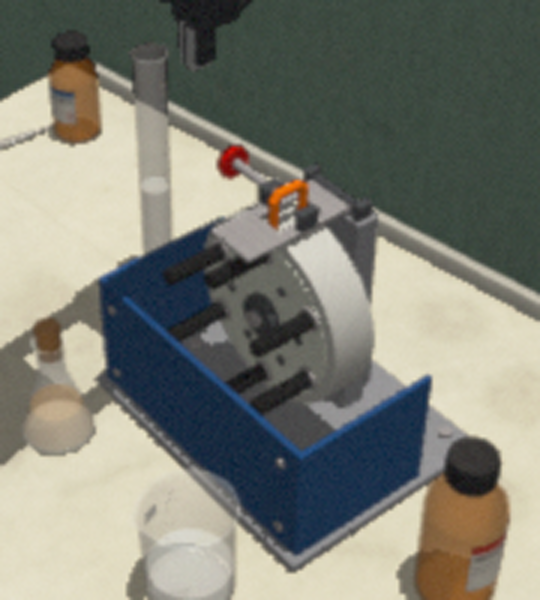

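The strap lies flat over the loop, and the red head (crop 232,160) is out at y≈74. I descend beside it and push towards -y.

play_rows:
  steps:
    - [[0,0,30,0,0,0],[0,0,60,0,0,0],[0,0,70,0,0,0],[0,-8,70,0,0,0],[0,-16,70,0,0,0],[0,-24,70,0,0,0],[0,-31,70,0,0,0],[0,-37,70,0,0,0],[0,-43,70,0,0,0],[0,-48,70,0,0,0],[0,-50,70,0,0,0],[0,-50,70,0,0,0]]

```text
time: 12.35
tool_pos: [0.5691, 0.0212, 0.2215]
tool_rot: [0.0, 0.077, 0.997, -0.0]
contact_force: [-0.2, -0.6, -0.6]
gripper_width: -0.004
grasp_force: 0.0
```

play_rows:
  steps:
    - [[0,-1.5,0,0,0,0],[0,-3,0,0,0,0],[0,-3,0,0,0,0]]

```text
time: 12.6
tool_pos: [0.5686, 0.0189, 0.2212]
tool_rot: [-0.0, 0.077, 0.997, -0.0]
contact_force: [-0.5, 0.4, -0.1]
gripper_width: -0.003
grasp_force: 0.2
```

```bash
cat > red.py <<'E'
import sys
from h import *
p=np.load('stand.npy');f=np.load(f'pics/{sys.argv[1]}.npz');W=cloud('scene',f['d']);H,S,V=cv2.split(cv2.cvtColor(f['p'],cv2.COLOR_BGR2HSV))
c,s=np.cos(p[2]),np.sin(p[2]);d=W[...,:2]-p[:2];L=np.stack([d@[c,s],d@[-s,c],W[...,2]],-1)
m=((H<4)|(H>175))&(S>150)&(L[...,2]>.18)&(L[...,2]<.28)&(abs(L[...,0])<.1)&(abs(L[...,1])<.15);print('red',m.sum(),np.percentile(L[m],[2,50,98],axis=0).round(4) if m.any() else '')
E
python3 rows.py "[]";python3 pic.py scene s10; python3 loop.py s10; python3 red.py s10
```

```text
t 12.6 stand mm [  0.3  55.1 221.2] w -0.003 F stand [-0.6  0.3 -0.1]
turn [-0.01 -0.02 -0.01]
tool axes in stand
 [[-1.  0. -0.]
 [ 0.  1. -0.]
 [ 0. -0. -1.]]
83 [-0.0101 -0.0011  0.104 ] angle 0.6147972038182603 r 0.10404264561028022 -0.004399800477442689 0.016292500367826448
crown [-0.0027 -0.0008  0.1094] 35 0.4042987760636467
red 55 [[-0.0132  0.0334  0.2188]
 [-0.0057  0.0352  0.2332]
 [ 0.0087  0.0395  0.2399]]
```

play_rows:
  steps:
    - [[0,-1.5,0,0,0,0],[0,-3,0,0,0,0],[0,-4.5,0,0,0,0],[0,-5,0,0,0,0],[0,-5,0,0,0,0]]

```text
time: 13.07
tool_pos: [0.5683, 0.0177, 0.2214]
tool_rot: [0.0, 0.076, 0.997, 0.004]
contact_force: [2.5, 12.3, -0.1]
gripper_width: 0.0
grasp_force: 6.7
```

```bash
python3 rows.py "[]"; python3 pic.py scene s11; python3 red.py s11; python3 loop.py s11
```

```text
t 13.07 stand mm [  0.3  53.9 221.4] w 0.0 F stand [ 0.6 12.6 -0.1]
turn [0.5  0.01 0.08]
tool axes in stand
 [[-1.    -0.001  0.   ]
 [-0.001  1.     0.009]
 [-0.     0.009 -1.   ]]
red 64 [[-0.0135  0.0319  0.2206]
 [-0.0044  0.0347  0.2325]
 [ 0.0105  0.0421  0.2401]]
80 [-0.0077 -0.001   0.1051] angle 0.5486579477547336 r 0.10513748474836195 -0.004305317030603726 0.015875260331709252
crown [-0.0033 -0.0006  0.1087] 40 0.3208895700739591
```

play_rows:
  steps:
    - [[0,10,0,0,0,0],[0,25,0,0,0,0],[0,45,0,0,0,0],[0,52,-10,0,0,0],[0,52,-45,0,0,0],[0,52,-80,0,0,0],[20,52,-110,0,0,0],[50,52,-130,0,0,0],[80,52,-130,0,0,0],[80,52,-130,0,0,0],[80,52,-130,0,0,0]]

```text
time: 14.03
tool_pos: [0.4963, 0.0774, 0.3527]
tool_rot: [0.001, 0.077, 0.997, -0.0]
contact_force: [0.1, -0.7, -0.7]
gripper_width: 0.0
grasp_force: 0.0
```

```bash
python3 rows.py "[]"; python3 pic.py scene s12 260,100,440,300; python3 red.py s12; python3 loop.py s12
```

```text
t 14.03 stand mm [-80.  101.9 352.7] w 0.0 F stand [ 0.2 -0.6 -0.7]
turn [-0.03  0.17 -0.  ]
tool axes in stand
 [[-1.     0.     0.003]
 [ 0.     1.    -0.   ]
 [-0.003 -0.    -1.   ]]
red 54 [[-0.013   0.0322  0.2191]
 [-0.0044  0.0347  0.2339]
 [ 0.0108  0.0396  0.2397]]
77 [-0.0066 -0.0005  0.1047] angle 0.2876993718651028 r 0.10471961370345244 -0.004540149754452468 0.00511997773717154
crown [-0.0032  0.      0.1086] 36 -0.022186365289836505
```

View pics/s12.png

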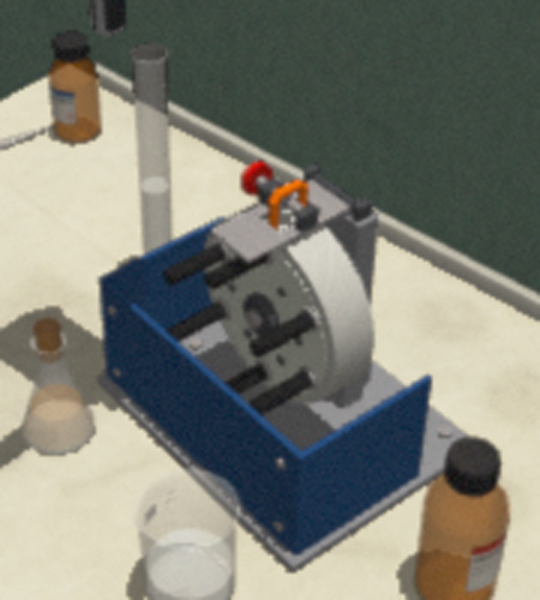

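The pin head (crop 257,178) sits against its guide and the strap is flat. The loop is at the top and all the bystanders are in place, so I'm handing in.

```bash
python3 -c "
from plant import order;print(order.job_done())"
```

```text
the job is handed in; nothing more can be done
None
```

The job is handed in at about 14 s of the 56 s allowed: the camera measured the loop within about 1 mm of top centre, the strap looks flat over it, the pin reached its stop, and the bystanders look unmoved; no verdict came back.

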